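Refill the roll-down tin dispenser

TASK

Load the two tins from the dark grey carrier into the sloping white dispenser, so that they roll down and wait at its outlet, the wider tin first (against the stop) and the slimmer one right behind it. Finish the wider tin before you move the slimmer one; each can leave the carrier only by its flat ends but enters the dispenser held round its body, so lay it on its side on the ribbed rubber mat, let go and take it again, then lower it (do not drop it) onto the ramp, lying across it, and let it roll. Leave the mug, shaker and jar where they stand.

Things in the scene. Friction and masses are not known exactly. Their poses are not given: they have to be found in the camera images.
- tin_wide_center (a point): Wider tin: metal cylinder with a plain paper band, 56 mm in diameter, 62 mm long, about 0.18 kg. The point is its centre, half-way along its axis; its x axis is the cylinder's axis. Starts lying on its side in one of the two pockets of the carrier, its axis along the carrier's y, centre 33 mm above the table.
- tin_slim_center (a point): Slimmer tin: same look and length (62 mm), but 44 mm in diameter, about 0.11 kg. The point is its centre; its x axis is the cylinder's axis. Starts lying in the other pocket, centre 27 mm above the table.
- carrier: Dark grey plastic carrier, fixed, 125 (its x) x 56 mm (its y), floor 5 mm thick. Two pockets 58 mm wide, centred at x = -30.5 and +30.5 mm, between walls 3 mm thick, 50 mm long, 45 mm high: no finger room at a tin's round side. Both y ends are open; the tins' flat ends stand out 3 mm beyond the floor, 6 mm beyond the walls. Origin: centre of the underside, on the table.
- mat: Black ribbed rubber mat, fixed, 150 (its x) x 120 mm (its y), 2 mm thick. Six grey rounded ribs along its y, 3 mm high, at x = -65, -39, -13, 13, 39, 65 mm: a tin laid with its axis along them settles in a groove and does not roll. One groove is at the mat's centre; a tin's centre there is its radius + 2 mm above the table. Origin: centre of the underside, on the table.
- dispenser: White open-topped chute, fixed, 240 (its x) x 77 mm (its y). Floor slopes 7 degrees down to +x, where a 24 mm stop ends it. Inside width 71 mm; side walls 62 mm above the floor (36 mm over the last 65 mm), upper end wall 30 mm. A tin lies across it (axis along y) and rolls down when let go. Home: wide tin's centre at x = 104 mm, slim one's at 55 mm, both 43 mm high. Origin: on the table.
- dispenser_load (a point): The loading place: a point on the sloping floor, mid-width, 30 mm above the table, 150 mm up the slope from the stop, 78 mm from the upper end wall; x and y axes as the dispenser's. A tin resting here has its centre its radius higher. Open fingers before and behind the tin along the chute have room here, also when the wide tin waits at the stop.
- dispenser_outlet (a point): Foot of the stop's inner face at the lower end, mid-width, on the floor; about 12 mm above the table.
- mug: Bystander: dark grey plastic mug, 76 mm in diameter, 85 mm high, stands upright; origin at the centre of its underside.
- shaker: Bystander: steel salt shaker, 44 mm in diameter, 80 mm high; origin at the centre of its underside.
- jar: Bystander: closed jar, 64 mm in diameter, 90 mm high; origin at the centre of its underside.
Things that resemble listed ones, but are neither listed nor needed, are in the scene too. What is shaped like the part that bears tin_wide_center but orange is not meant.

How it is judged:
On the way, in this order (a step that is already met when the one before it is completed fails the run):
1. the wide tin lies on its side on the mat, let go (x of tin_wide_center in the frame of mat between -0.075 and 0.075 m and y of tin_wide_center in the frame of mat between -0.06 and 0.06 m and z of tin_wide_center in the frame of mat below 0.04 m and angle between tin_wide_center's own x axis and vertical between 1.42 and 1.72 rad and contact force between tin_wide and the fingers below 0.05 N and linear speed of tin_wide below 0.03 m/s), for 0.2 s.
2. the wide tin lies at the stop of the dispenser, let go and at rest (x of tin_wide_center in the frame of dispenser between 0.0945 and 0.1145 m and y of tin_wide_center in the frame of dispenser between -0.015 and 0.015 m and z of tin_wide_center in the frame of dispenser between 0.03 and 0.055 m and angle between tin_wide_center's own x axis and vertical between 1.42 and 1.72 rad and contact force between tin_wide and the fingers below 0.05 N and linear speed of tin_wide below 0.03 m/s and angle between the x axis of tin_wide_center and the y axis of dispenser, either way round below 0.2 rad), for 0.2 s.
3. the slim tin lies on its side on the mat, let go (x of tin_slim_center in the frame of mat between -0.075 and 0.075 m and y of tin_slim_center in the frame of mat between -0.06 and 0.06 m and z of tin_slim_center in the frame of mat below 0.034 m and angle between tin_slim_center's own x axis and vertical between 1.42 and 1.72 rad and contact force between tin_slim and the fingers below 0.05 N and linear speed of tin_slim below 0.03 m/s), for 0.2 s.
4. the slim tin lies in the dispenser right behind the wide one (x of tin_slim_center in the frame of dispenser between 0.0426 and 0.0666 m and y of tin_slim_center in the frame of dispenser between -0.015 and 0.015 m and z of tin_slim_center in the frame of dispenser between 0.03 and 0.055 m and angle between tin_slim_center's own x axis and vertical between 1.42 and 1.72 rad and contact force between tin_slim and the fingers below 0.05 N and linear speed of tin_slim below 0.03 m/s and angle between the x axis of tin_slim_center and the y axis of dispenser, either way round below 0.2 rad), for 0.2 s.
At the end, for the whole second after the job is handed in: Both tins lie across the dispenser on its floor, let go and at rest (below 0.03 m/s): the wide one against the stop (within 10 mm), the slim one touching it from behind (within 12 mm), each within 15 mm of mid-width and within 0.2 rad of square to the chute (all of step 2 and all of step 4).
It fails at once if the mug, shaker or jar is pushed more than 30 mm or knocked over (distance of any of mug, shaker, jar from where it was at the start of the episode above 0.03 m or angle between any of mug, shaker, jar's own z axis and vertical above 0.3 rad).
It fails at once if the wide tin is let go in the air more than about 20 mm above where it would rest in the dispenser (height (world z) of tin_wide_center above 0.088 m and contact force between tin_wide and anything else below 0.01 N).
It fails at once if the slim tin is let go in the air more than about 20 mm above where it would rest in the dispenser (height (world z) of tin_slim_center above 0.082 m and contact force between tin_slim and anything else below 0.01 N).
It fails at once if the slim tin is moved before the wide one lies in the lower half of the dispenser (distance of tin_slim_center from where it was at the start of the episode above 0.03 m and distance between tin_wide_center and dispenser_outlet above 0.08 m).
It also fails if it takes over 72 s, if anything falls off the work surface, if the arm or the gripper's body presses on something with over 40 N, if the wrist force passes 120 N, or if a joint passes its speed limit or range.

ROBOT

A 6-joint arm with a two-finger parallel gripper is mounted at the origin on the work surface. World frame = base frame: x ahead of the robot, y to its left, z up, the work surface at z = 0. Lengths are in m, angles in rad, forces in N, time in s.
With the tool pointing down it reaches from about 0.275 to 0.75 m from the base axis. Payload 10.2 kg.
Tool frame: the origin (TCP) lies midway between the tips of the shut fingers; the grasp point (between the pads) lies 19 mm behind it (env.hold_point_z is the distance from the TCP to the grasp point, in m); z points along the fingers, y is the line along which they close (so a half turn about z gives the same grasp; the last joint's range is limited). The gripper opens to 85 mm and grips with 20 to 120 N. Pads are 22 mm wide; open, the fingers measure 114 mm over their backs; the gripper's body (76 mm by 85 mm) begins 54 mm behind the grasp point. The pads swing forward as they close: fully open they stand 13 mm farther back than shut.
Start: joints at [-1.516, 0.313, 1.498, -0, 1.331, -0.223], TCP at [0.144, -0.505, 0.231] pointing down, gripper open.
Joint ranges: [-2.94, 2.94], [-0.97, 2.17], [0.19, 2.56], [-1.23, 4.37], [0.02, 3.11], [-2.88, 2.88]. Speed limits (rad/s): [2.39, 2.39, 3.01, 3.14, 3.14, 3.14].

INTERFACE

Orientations are given as a unit quaternion [x, y, z, w].
In Python, from bench import env, kinematics, monitor, eyes, job gives the robot as it stands. The module is installed in compiled form; this text tells all that it offers. Calls block until the motion is done:
- env.reach(position, orientation): joint-space move of the TCP to a pose.
- env.movel(position, velocity=0.15, frame=None, guard=None): straight line of the TCP; frame=None keeps the orientation; velocity is the mean speed in m/s. With guard (N) it stops when the force on the tool has changed by that much, and returns True; else False.
- env.set_joints(angles): joint-space move.
- env.release() and env.close_gripper(effort=None): open the fingers fully, or close them until they stop; effort is the grip in N (None keeps the last).
- env.hold(seconds).
- kinematics.ik(position, orientation): joint angles nearest the present ones, or None.
- monitor.sense(): the state.
- eyes.grab_frame(name): name is "scene" or "top" or "wrist"; returns a dict with "frame" (420x560x3 uint8, red, green, blue), "mtx" (3x3 intrinsics, pixels), "view" (4x4, takes a point from world to camera coordinates). Camera axes: x right, y down, z forward; pixel columns grow to the right and rows downward; lengths in m; the calibration is good to about 2 mm. A picture is of the moment at which its call begins. There is no depth.
A pose or a line that the arm cannot do raises env.MotionError and nothing moves.
- job.hand_in(): hands the job in; it is judged then, once.
The state is a dict: "clock": time; "joints": joint angles; "qvel": joint speeds; "joint_efforts": joint torques, N m; "position": TCP position; "ee_rot": TCP orientation; "contact_force": force on the tool from outside, world axes, zero at the start; "ft_torque": the same for the moment, N m; "finger_gap": opening from 0.0 (shut) to 1.0 (fully open); "gripper_force": force on a finger pad.
Only numpy, scipy, OpenCV 4.12 (cv2) and the standard library are available. Lean on these libraries where they do the work, as an engineer would, in place of code of your own. Each camera call takes 0.05 s, during which the arm holds its last target. There are 200 camera calls.

## Working session

There is one attempt and no reset: what is moved stays moved. The work goes in short steps, each a Python script; the robot and the scene stay as the last script left them, time stands still between calls to the robot, and variables do not carry over. Pictures are saved under pics/ and viewed, at most 14 in all, crops included, and the job is handed in when it is done.

```bash
mkdir -p pics; python3 - <<'E'
from bench import env,monitor,eyes
import cv2,numpy as np
for n in("scene","top"):
    f=eyes.grab_frame(n); cv2.imwrite(f"pics/{n}0.png",f["frame"][:,:,::-1]); np.savez(f"{n}0.npz",**f)
    print(n,f["mtx"].round(1).tolist(),f["view"].round(3).tolist())
s=monitor.sense();print(s["clock"],s["finger_gap"],s["ee_rot"],env.hold_point_z)
E
```

```text
scene [[459.5, 0.0, 272.8], [0.0, 459.5, 210.9], [0.0, 0.0, 1.0]] [[-0.717, 0.697, -0.008, 0.461], [0.445, 0.449, -0.775, -0.179], [-0.536, -0.559, -0.632, 1.299], [0.0, 0.0, 0.0, 1.0]]
top [[458.3, 0.0, 282.3], [0.0, 458.3, 215.2], [0.0, 0.0, 1.0]] [[-0.004, -1.0, -0.001, -0.048], [-0.995, 0.005, -0.103, 0.589], [0.103, 0.0, -0.995, 1.201], [0.0, 0.0, 0.0, 1.0]]
0.1 1.00144065049843 [ 9.90367963e-01  1.38459401e-01  4.94809792e-05 -5.38161504e-04] 0.0187
```

View pics/top0.png

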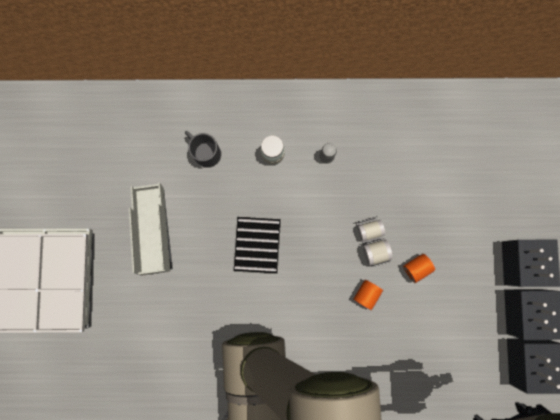

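View pics/scene0.png

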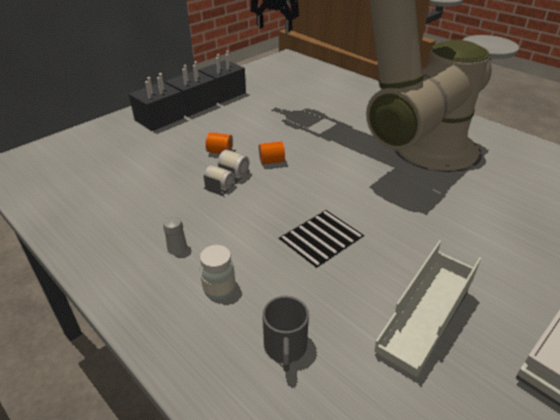

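Candidates in the top view:
- White tins in the dark carrier: (377,252), which looks wider, and (371,230), which looks slimmer.
- Orange lookalikes: (420,268) and (369,295). Rejected by colour.
- Dispenser: the narrow chute at (150,230). The broad white tray at (40,280) is a lookalike.
- Mat: (258,245).
- Bystanders: mug (203,150), jar (272,150) and shaker (329,152).

In the scene view the chute's low-walled end (the outlet) is at (400,350), pointing to world +x. Next I'll check the tins in a close wrist crop.

```bash
cat >h.py <<'E'
import numpy as np,cv2
from scipy.spatial.transform import Rotation as R
from bench import env,kinematics,monitor,eyes,job
def cast(f,px,z):
    px=np.atleast_2d(px).astype(float);V=f["view"];Rm=V[:3,:3];c=-Rm.T@V[:3,3]
    d=(Rm.T@np.linalg.inv(f["mtx"])@np.c_[px,np.ones(len(px))].T).T
    return c+d*((z-c[2])/d[:,2])[:,None]
def down(yaw): # tool z down, tool y (closing line) at angle yaw from world x
    y=np.array([np.cos(yaw),np.sin(yaw),0]);z=np.array([0,0,-1.]);x=np.cross(y,z)
    return R.from_matrix(np.c_[x,y,z]).as_quat()
def best(pos,yaw): # of the two half turns the one nearest the present joints
    q0=np.array(monitor.sense()["joints"]);o=[]
    for k in(0,np.pi):
        q=kinematics.ik(pos,down(yaw+k))
        if q is not None:o.append((np.abs(np.array(q)-q0).max(),down(yaw+k)))
    return min(o,key=lambda t:t[0])[1]
def shot(name,fn):
    f=eyes.grab_frame(name);np.savez(fn+".npz",**f);cv2.imwrite(f"pics/{fn}.png",f["frame"][:,:,::-1]);return f
E
python3 - <<'E'
from h import *
f=np.load("top0.npz")
for n,p,z in(("wide",(377,252),.04),("slim",(371,230),.04),("mat",(258,245),.003),("disp",(150,230),.03),("mug",(203,150),.08),("jar",(272,150),.09),("shk",(329,152),.08)):print(n,cast(f,p,z).round(3))
w=eyes.grab_frame("wrist");s=monitor.sense()
V=w["view"];Rt=R.from_quat(s["ee_rot"]).as_matrix();c=-V[:3,:3].T@V[:3,3]
print(Rt.T@(c-s["position"]),(Rt.T@V[:3,:3].T).round(3),w["mtx"][0,0],Rt.round(2))
p=cast(f,(374,241),.04)[0]
# put camera approx above the carrier
q=best([p[0],p[1],.3],0.2);env.reach([p[0]-.05,p[1],.3],q)
shot("wrist","w1");print(monitor.sense()["clock"])
E
```

```text
wide [[ 0.489 -0.301  0.04 ]]
slim [[ 0.548 -0.286  0.04 ]]
mat [[0.511 0.016 0.003]]
disp [[0.551 0.304 0.03 ]]
mug [[0.757 0.156 0.08 ]]
jar [[ 0.753 -0.025  0.09 ]]
shk [[ 0.75  -0.174  0.08 ]]
[ 0.07609008 -0.00025633 -0.14181185] [[-0.001 -0.953 -0.303]
 [ 1.    -0.    -0.001]
 [ 0.001 -0.303  0.953]] 366.26449520901184 [[ 0.96  0.27 -0.  ]
 [ 0.27 -0.96  0.  ]
 [ 0.   -0.   -1.  ]]
1.6583
```

View pics/w1.png

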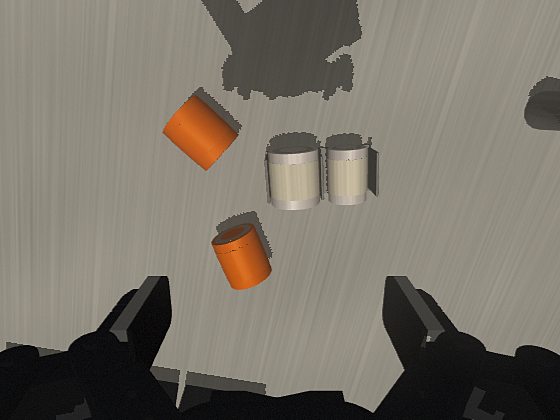

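The close view settles it: the wide tin is on the left at (293,180), the slim one on the right at (348,170), both in the dark carrier. The orange lookalikes are at (201,133) and (242,256). Next I'll take wrist shots of the mat and dispenser.

```bash
python3 - <<'E'
from h import *
f=np.load("w1.npz");hsv=cv2.cvtColor(f["frame"],cv2.COLOR_RGB2HSV)
for p in((293,185),(348,175),(293,160),(293,205),(450,200),(100,200)):print(p,hsv[p[1],p[0]])
for x,y,n in((.44,.016,"w2"),(.47,.30,"w3")):
    q=best([x,y,.36],0.0 if n=="w2" else np.pi/2)
    # camera should lie on the robot's near side or anywhere: keep yaw choice by joints
    env.reach([x,y,.36],q);g=shot("wrist",n);print(monitor.sense()["clock"],(-g["view"][:3,:3].T@g["view"][:3,3]).round(3))
cv2.imwrite("pics/w23.png",np.hstack([cv2.resize(cv2.imread(f"pics/{n}.png"),(400,300)) for n in("w2","w3")]))
E
```

```text
(293, 185) [ 20  48 185]
(348, 175) [ 21  49 203]
(293, 160) [ 15  32 210]
(293, 205) [ 20  25 212]
(450, 200) [ 21  30 146]
(100, 200) [ 20  31 150]
2.9167 [0.439 0.092 0.502]
4.0667 [0.392 0.299 0.502]
```

View pics/w23.png

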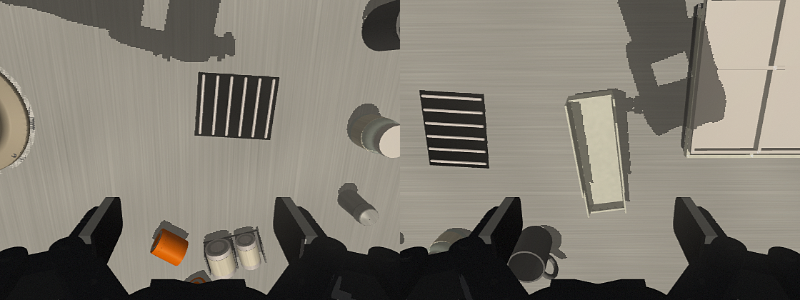

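```bash
python3 - <<'E'
from h import *
f=np.load("w1.npz");hsv=cv2.cvtColor(f["frame"],cv2.COLOR_RGB2HSV)
m=((hsv[...,2]>168)&(hsv[...,1]<60)).astype(np.uint8)
for band in(0,1):
    mm=m if not band else m*(hsv[...,1]>40).astype(np.uint8)
    n,l,st,ce=cv2.connectedComponentsWithStats(mm)
    for i in range(1,n):
        if st[i,4]>300:
            c=cv2.findContours((l==i).astype(np.uint8),0,1)[0][0];r=cv2.minAreaRect(c);b=cv2.boxPoints(r)
            print(band,np.round(r[0],1),np.round(r[1],1),round(r[2],1),b.round(0).tolist())
            for z in(.027,.033,.049,.061):print("   ",z,cast(f,b.mean(0),z)[0][:2].round(4),cast(f,b,z)[:,:2].round(3).tolist())
f=np.load("w2.npz");hsv=cv2.cvtColor(f["frame"],cv2.COLOR_RGB2HSV)
m=np.zeros((420,560),np.uint8);m[95:205,265:400]=(f["frame"][95:205,265:400].max(2)<70)
m=cv2.morphologyEx(m,3,np.ones((11,11)))
c=max(cv2.findContours(m,0,1)[0],key=cv2.contourArea);b=cv2.boxPoints(cv2.minAreaRect(cast(f,c[:,0],.002)[:,:2].astype(np.float32)))
print("mat",b.round(4).tolist(),b.mean(0))
a=cv2.imread("pics/w3.png")[110:310,200:360];cv2.imwrite("pics/w3c.png",cv2.resize(a,None,fx=3,fy=3,interpolation=cv2.INTER_CUBIC))
E
```

```text
0 [348.5 176.5] [55. 27.] 90.0 [[335.0, 149.0], [362.0, 149.0], [362.0, 204.0], [335.0, 204.0]]
    0.027 [ 0.5501 -0.2915] [[0.527, -0.264], [0.557, -0.258], [0.574, -0.32], [0.543, -0.327]]
    0.033 [ 0.5486 -0.2904] [[0.526, -0.263], [0.555, -0.257], [0.572, -0.319], [0.542, -0.325]]
    0.049 [ 0.5448 -0.2876] [[0.523, -0.261], [0.551, -0.256], [0.568, -0.315], [0.538, -0.321]]
    0.061 [ 0.542  -0.2855] [[0.521, -0.26], [0.548, -0.255], [0.564, -0.312], [0.535, -0.318]]
0 [293.6 181. ] [56.6 35.5] 87.3 [[275.0, 154.0], [310.0, 152.0], [313.0, 208.0], [277.0, 210.0]]
    0.027 [ 0.489  -0.3091] [[0.461, -0.282], [0.5, -0.273], [0.518, -0.337], [0.477, -0.347]]
    0.033 [ 0.4885 -0.3078] [[0.461, -0.281], [0.499, -0.272], [0.517, -0.335], [0.477, -0.346]]
    0.049 [ 0.487  -0.3043] [[0.461, -0.279], [0.498, -0.27], [0.515, -0.331], [0.476, -0.341]]
    0.061 [ 0.486  -0.3017] [[0.46, -0.277], [0.496, -0.268], [0.513, -0.327], [0.475, -0.337]]
1 [348.5 177. ] [36. 27.] 90.0 [[335.0, 159.0], [362.0, 159.0], [362.0, 195.0], [335.0, 195.0]]
    0.027 [ 0.5502 -0.292 ] [[0.53, -0.2
[... 325 characters left out ...]
 [0.533, -0.308]]
1 [293.8 181.6] [37.5 35.2] 86.4 [[275.0, 164.0], [310.0, 162.0], [313.0, 199.0], [277.0, 201.0]]
    0.027 [ 0.4894 -0.3098] [[0.464, -0.294], [0.503, -0.283], [0.515, -0.326], [0.475, -0.337]]
    0.033 [ 0.4889 -0.3084] [[0.464, -0.293], [0.502, -0.283], [0.515, -0.325], [0.475, -0.335]]
    0.049 [ 0.4874 -0.3049] [[0.463, -0.29], [0.5, -0.28], [0.512, -0.32], [0.474, -0.331]]
    0.061 [ 0.4863 -0.3023] [[0.463, -0.288], [0.499, -0.278], [0.51, -0.317], [0.473, -0.327]]
mat [[0.43209999799728394, -0.03519999980926514], [0.5806999802589417, -0.04479999840259552], [0.5884000062942505, 0.07490000128746033], [0.4397999942302704, 0.0843999981880188]] [0.5102602  0.01984004]
```

View pics/w3c.png

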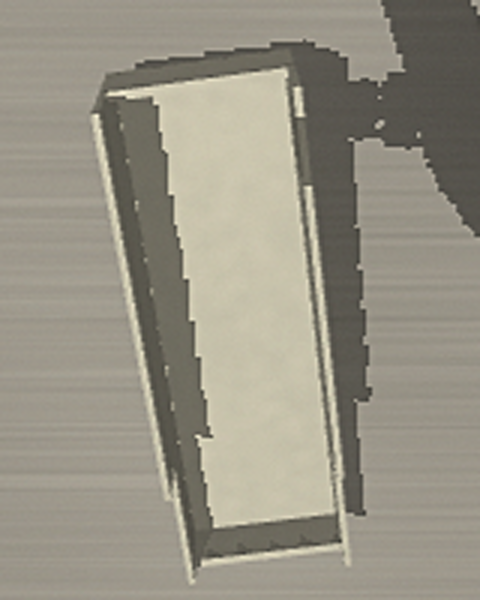

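The crop shows the dispenser's side walls step down near (170,500), so the outlet and stop are at the bottom (world +x). The stop's top edge runs (200,560) to (342,547). The tall left wall's top runs (97,113) to (168,500). Low-wall corners are at (193,582) and (349,565).

```bash
python3 - <<'E'
from h import *
f=np.load("w3.npz")
P={"lowL":((193,582),.047),"lowR":((349,565),.047),"stepL":((168,498),.081),"upL":((97,115),.101),"stepR":((341,480),.081),"tallR":((307,190),.096),"stopL":((202,559),.036),"stopR":((340,546),.036),"endL":((107,95),.07),"endR":((287,69),.07),"floorBR":((333,514),.013),"floorBL":((212,526),.013)}
W={k:cast(f,(200+u[0]/3,110+u[1]/3),z)[0] for k,(u,z) in P.items()}
for k,v in W.items():print(k,v.round(4))
a=lambda p,q:round(float(np.arctan2(*(W[q]-W[p])[1::-1])),4)
print("yaw",a("upL","stepL"),a("tallR","stepR"),"cross",a("stopL","stopR"),a("lowL","lowR"),a("endL","endR"))
E
```

```text
lowL [0.6757 0.2808 0.047 ]
lowR [0.6669 0.3542 0.047 ]
stepL [0.6137 0.2721 0.081 ]
upL [0.4484 0.2508 0.101 ]
stepR [0.6055 0.3455 0.081 ]
tallR [0.4774 0.3279 0.096 ]
stopL [0.67   0.2848 0.036 ]
stopR [0.6632 0.3509 0.036 ]
endL [0.445  0.2512 0.07  ]
endR [0.4353 0.3212 0.07  ]
floorBR [0.6586 0.3495 0.013 ]
floorBL [0.6651 0.2893 0.013 ]
yaw 0.128 0.1366 cross 1.673 1.6903 1.7083
```

```bash
cat >>h.py <<'E'
CY=.243;MY=-.064;DY=.133;MAT=np.array([.5103,.0198]);LOAD=np.array([.515,.297])
TIN={"wide":np.array([.4884,-.302]),"slim":np.array([.5476,-.287])}
def st(t):
    s=monitor.sense();print(t,round(s["clock"],2),"gap",round(s["finger_gap"],3),"F",round(float(np.max(s["gripper_force"])),1),np.round(s["contact_force"],1),np.round(s["position"],4))
def over(xy,yaw,z):
    p=[*xy,z];env.reach(p,best(p,yaw))
def toz(z,v=.1,guard=None):
    p=np.array(monitor.sense()["position"]);p[2]=z;return env.movel(p.tolist(),velocity=v,guard=guard)
E
python3 - <<'E'
from h import *
over(TIN["wide"],CY+np.pi/2,.16);toz(.10,.2)
f=shot("wrist","w4");st("above")
print(toz(.012,.08,guard=10));st("down");shot("scene","s1")
E
python3 -c "
import cv2;a=cv2.imread('pics/w4.png');b=cv2.imread('pics/s1.png')[100:250,150:350]
cv2.imwrite('pics/v5.png',cv2.hconcat([cv2.resize(a,(400,300)),cv2.resize(b,(400,300))]))"
```

```text
above 6.83 gap 0.998 F 0.0 [-0.1 -0.4  0.4] [ 0.4896 -0.3018  0.1015]
False
down 8.08 gap 0.998 F 0.0 [ 0.3  0.3 -0.4] [ 0.4899 -0.302   0.0125]
```

View pics/v5.png

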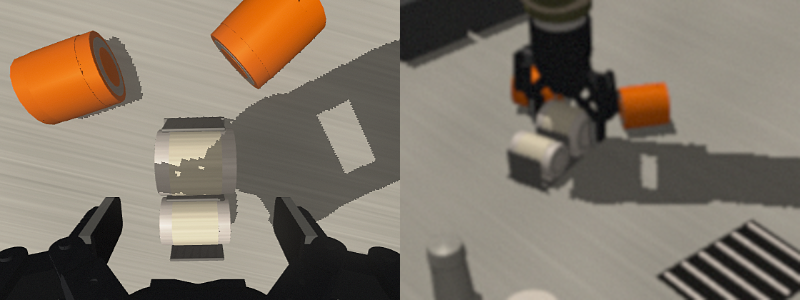

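The fingers straddle the wide tin: in the left view, tin centre column is about 196 and finger mid about 197. They are clear of both orange tins and the slim one. Closing now and carrying to the mat.

```bash
python3 - <<'E'
from h import *
env.close_gripper(40);st("closed");z0=monitor.sense()["position"][2]
toz(.17,.15);st("lifted")
over(MAT,MY+np.pi/2,.12);toz(z0+.004,.12);print(toz(z0-.004,.02,guard=4));st("placed")
env.release();env.hold(.2);toz(.15,.2);st("up")
over(MAT+[0,0],MY,.15)
f=shot("wrist","w6");st("regrip")
E
```

```text
closed 8.47 gap 0.726 F 42.8 [-1.5  1.   4.9] [ 0.4898 -0.302   0.0125]
lifted 9.68 gap 0.725 F 43.6 [-0.1 -0.  -1.7] [ 0.4894 -0.3017  0.169 ]
True
placed 12.31 gap 0.719 F 43.0 [2.1 0.3 1.2] [0.5119 0.0188 0.0099]
up 13.72 gap 0.997 F 0.0 [ 0.3 -0.1  0.3] [0.5102 0.019  0.1489]
regrip 15.18 gap 1.002 F 0.0 [ 0.1 -0.  -0.9] [0.5102 0.0198 0.1497]
```

View pics/w6.png

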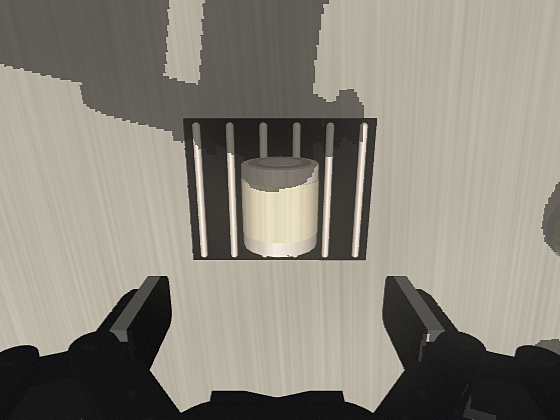

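The wide tin lies in the mat's centre groove at column 280, midway between the fingers. Its crown edges are at about rows 170 and 255. I'll cast these to get the position along its axis, then regrip and load.

```bash
python3 - <<'E'
from h import *
f=np.load("w6.npz");e=cast(f,[(280,170),(280,255)],.058)[:,:2];print(e.round(4),np.linalg.norm(e[0]-e[1]))
g=cv2.cvtColor(f["frame"],cv2.COLOR_RGB2HSV)[150:262,278:283];print(np.median(g,1)[::2].astype(int).tolist())
E
```

```text
[[ 0.5127  0.0498]
 [ 0.5091 -0.0101]] 0.05998001443287335
[[23, 32, 40], [23, 38, 40], [23, 38, 40], [17, 34, 70], [16, 33, 100], [18, 30, 102], [15, 34, 102], [14, 32, 102], [20, 32, 93], [20, 30, 100], [17, 31, 133], [17, 31, 129], [17, 32, 129], [17, 33, 130], [17, 31, 129], [17, 32, 130], [15, 32, 129], [16, 33, 130], [20, 39, 124], [20, 50, 113], [23, 45, 232], [24, 44, 229], [24, 43, 228], [24, 43, 227], [23, 43, 227], [24, 44, 227], [24, 44, 227], [24, 43, 227], [24, 43, 228], [24, 43, 228], [24, 44, 227], [24, 43, 228], [24, 43, 228], [24, 42, 228], [24, 42, 228], [24, 42, 227], [24, 43, 228], [24, 42, 228], [24, 43, 228], [24, 41, 229], [24, 43, 227], [24, 42, 228], [24, 42, 228], [24, 42, 228], [24, 43, 228], [23, 42, 229], [24, 46, 226], [16, 17, 240], [17, 19, 240], [18, 18, 239], [17, 19, 239], [18, 19, 238], [17, 19, 239], [23, 18, 255], [18, 41, 55], [20, 29, 205]]
```

```bash
python3 - <<'E'
from h import *
over([.5108,.0195],MY,.13);toz(.008,.12,guard=10);st("at tin");env.close_gripper(40);st("closed")
print("zgrip",monitor.sense()["position"][2]);toz(.18,.15)
over(LOAD,DY,.18);toz(.125,.15);st("over load");shot("wrist","w7");shot("top","t7")
E
python3 -c "
import cv2;a=cv2.imread('pics/w7.png');b=cv2.imread('pics/t7.png')[160:300,70:257]
cv2.imwrite('pics/v7.png',cv2.hconcat([cv2.resize(a,(400,300)),cv2.resize(b,(400,300))]))"
```

```text
at tin 16.59 gap 0.999 F 0.0 [-0.3  0.2 -0.3] [0.5107 0.0195 0.0086]
closed 16.98 gap 0.641 F 42.3 [ 3.5 -0.2  5.7] [0.5112 0.0194 0.0087]
zgrip 0.008732411209198064
over load 19.87 gap 0.64 F 42.5 [-0.4  0.4 -0.4] [0.516  0.2953 0.1258]
```

View pics/v7.png

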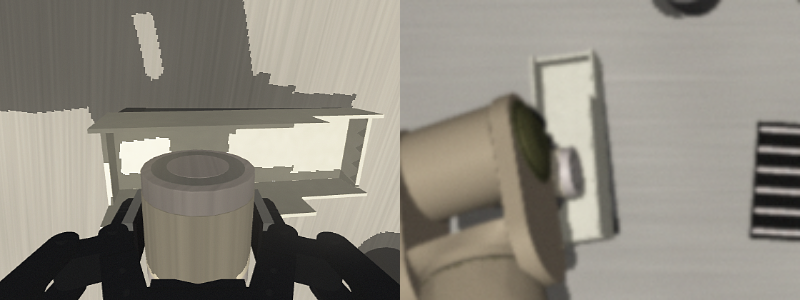

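```bash
python3 - <<'E'
from h import *
f=np.load("w7.npz")
p=cast(f,[(383*1.4,115*1.4),(367*1.4,193*1.4)],.047)[:,:2];print(p.round(4),p.mean(0).round(4),np.linalg.norm(p[0]-p[1]))
c=f["frame"][130:320,400:560];cv2.imwrite("pics/w7c.png",cv2.resize(c[:,:,::-1],None,fx=3,fy=3))
d=np.array([np.cos(DY),np.sin(DY)]);n=np.array([-d[1],d[0]]);print("lateral of mid vs LOAD",n@(p.mean(0)-LOAD))
E
```

```text
[[0.6656 0.3538]
 [0.6759 0.2813]] [0.6708 0.3176] 0.07323659013492924
lateral of mid vs LOAD -0.0002579435330187854
```

View pics/w7c.png

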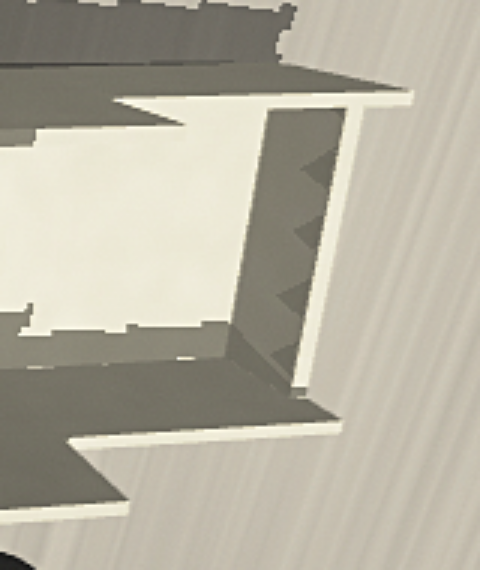

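The crop shows the outlet corners at (412,97) and (340,427), and they agree with the first measurement to about 1 mm. The tin is aligned with the chute, so I'm lowering it.

```bash
python3 - <<'E'
from h import *
env.movel([*LOAD,.10],velocity=.05);st("a")
print(env.movel([*LOAD,.045],velocity=.06,guard=8));st("b")
print(toz(.033,.015,guard=4));st("touch")
s=monitor.sense()["position"]
if s[2]<.045: env.release();st("rel");toz(.09,.05);toz(.2,.2);env.hold(.3);st("up")
over(TIN["slim"],CY+np.pi/2,.17)
shot("top","t8");shot("scene","s8");st("x")
E
python3 -c "
import cv2;a=cv2.imread('pics/s8.png')[220:385,350:510];b=cv2.imread('pics/t8.png')[160:300,70:257]
cv2.imwrite('pics/v8.png',cv2.hconcat([cv2.resize(a,(400,400)),cv2.resize(b,(400,400))]))"
```

```text
a 20.62 gap 0.645 F 42.5 [-0.5  0.7 -1.1] [0.5151 0.297  0.1   ]
False
b 21.68 gap 0.639 F 42.5 [-0.3 -0.2 -1.6] [0.5152 0.2971 0.0454]
True
touch 22.27 gap 0.644 F 42.9 [-1.1 -0.2  6.2] [0.5151 0.297  0.0367]
rel 22.68 gap 0.995 F 0.0 [ 0.6  0.5 -0.2] [0.5147 0.2969 0.0359]
up 24.92 gap 0.999 F 0.0 [ 0.2 -0.2  0.5] [0.5143 0.2968 0.1992]
x 27.12 gap 1.0 F 0.0 [-0.8 -0.5  0.1] [ 0.548  -0.2862  0.1701]
```

View pics/v8.png

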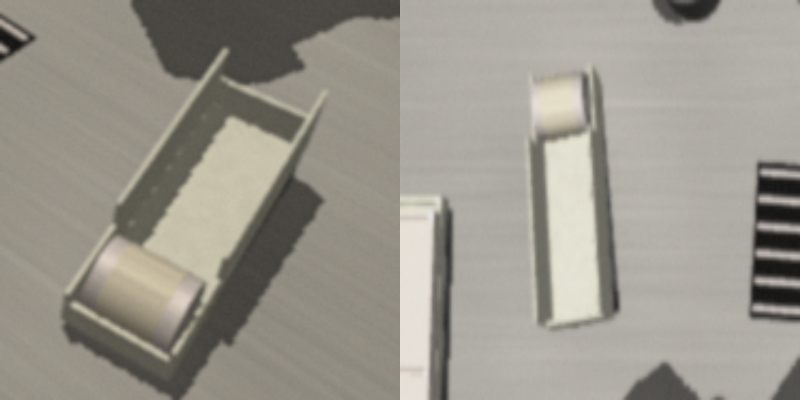

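The wide tin lies square against the stop: scene crop (140,290), top crop (560,105). Same routine for the slim tin.

```bash
python3 - <<'E'
from h import *
env.movel([*TIN["slim"],.09],velocity=.15);print(toz(.009,.08,guard=10));st("down");env.close_gripper(35);st("closed");z0=monitor.sense()["position"][2]
toz(.17,.15);st("lifted")
if monitor.sense()["finger_gap"]<.6: raise SystemExit("missed")
over(MAT,MY+np.pi/2,.12);env.movel([*MAT,z0+.004],velocity=.12);print(toz(z0-.004,.02,guard=3));st("placed")
env.release();env.hold(.2);toz(.13,.2)
over(MAT,MY,.15);shot("wrist","w9");st("regrip")
E
```

```text
False
down 28.97 gap 0.998 F 0.0 [-0.2 -1.1 -0.6] [ 0.5484 -0.2874  0.0096]
closed 29.31 gap 0.722 F 38.1 [-1.1  0.8  4.7] [ 0.5483 -0.2874  0.0096]
lifted 30.53 gap 0.724 F 38.3 [-0.8  0.5 -1.3] [ 0.548  -0.2872  0.1689]
True
placed 33.16 gap 0.724 F 38.9 [-1.9 -0.3  6.9] [0.5109 0.0196 0.0066]
regrip 35.94 gap 0.999 F 0.0 [-0.6  0.5 -0.6] [0.5102 0.0198 0.1497]
```

View pics/w9.png

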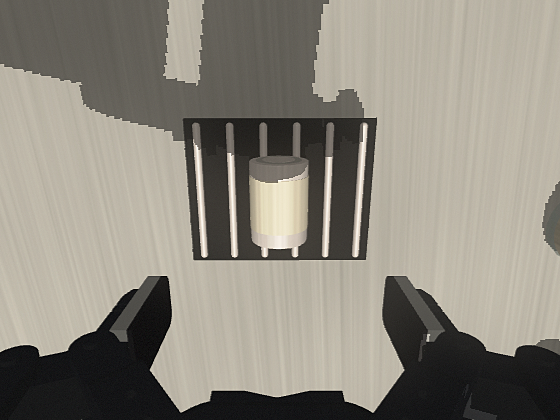

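The slim tin lies in the same centre groove, column 279, midway between the fingers. Regripping round the body and loading.

```bash
python3 - <<'E'
from h import *
p=[.5105,.0197]
env.movel([*p,.10],velocity=.15);toz(.007,.1,guard=10);env.close_gripper(35);st("closed")
z0=monitor.sense()["position"][2];toz(.18,.15)
if monitor.sense()["finger_gap"]<.4: raise SystemExit("missed")
over(LOAD,DY,.18);env.movel([*LOAD,.11],velocity=.12);zt=z0+.028
env.movel([*LOAD,zt+.008],velocity=.06,guard=8);st("b")
print(toz(zt-.004,.015,guard=3),zt);st("touch")
if monitor.sense()["position"][2]<zt+.004:
    env.release();toz(.09,.05);toz(.22,.2);env.hold(.5);st("up")
    over([.45,.0],0,.25);shot("top","t10");shot("scene","s10");st("x")
E
python3 -c "
import cv2;a=cv2.imread('pics/s10.png')[220:385,350:510];b=cv2.imread('pics/t10.png')[160:300,70:257]
cv2.imwrite('pics/v10.png',cv2.hconcat([cv2.resize(a,(400,400)),cv2.resize(b,(400,400))]))"
```

```text
closed 37.98 gap 0.5 F 35.7 [ 0.9 -0.3  5.1] [0.5111 0.0196 0.0074]
b 42.34 gap 0.505 F 35.7 [ 0.  -0.9 -0.6] [0.5152 0.2971 0.0439]
True 0.03542242687198357
touch 42.89 gap 0.502 F 36.1 [0.4 0.1 3.3] [0.5151 0.2971 0.0359]
up 45.92 gap 0.999 F 0.0 [-0.7 -0.  -0.5] [0.5144 0.2968 0.2199]
x 47.19 gap 0.997 F 0.0 [-0.7  0.6  0.4] [0.4503 0.0008 0.2499]
```

View pics/v10.png

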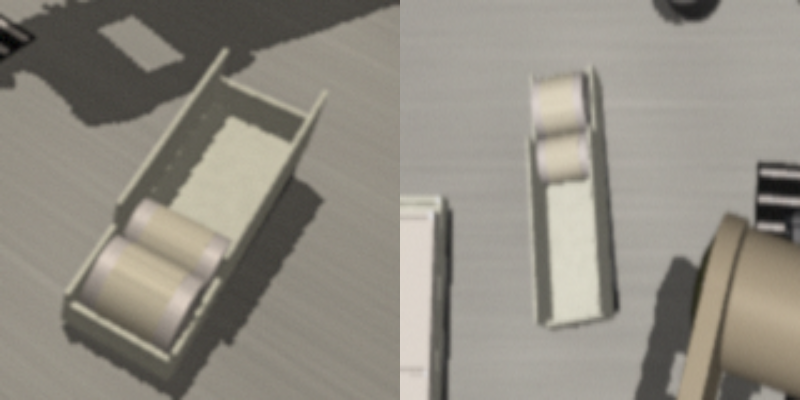

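The wide tin is at the stop (top crop (560,103)) and the slim one touches it from behind at (563,158), both square to the chute. Handing in.

```bash
python3 -c "
from bench import job;print(job.hand_in())"
```

```text
the job is handed in; nothing more can be done
None
```

The job is handed in at about 47 s on the clock: the last pictures show the wide tin against the stop with the slim one touching it from behind, both square to the chute; hand-in returned no verdict.

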